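# Close up the clay-tool case

### The arm

A 7-joint arm with a two-finger parallel gripper is mounted at the origin on the work surface. World frame = base frame: x ahead of the robot, y to its left, z up, the work surface at z = 0. Lengths are in m, angles in rad, forces in N, time in s.
With the tool pointing down it reaches from about 0.425 to 0.95 m from the base axis. Payload 16.7 kg.
Tool frame: the origin (TCP) lies between the finger pads; the fingertips stand 14 mm ahead of it and the grasp point (between the pads) lies 5 mm behind it; z points along the fingers, y is the direction in which the jaws open and shut (so a half turn about z gives the same grasp; the last joint's range is limited). The gripper opens to 94 mm and grips with 3 to 60 N. Pads are 16 mm wide; open, the fingers measure 119 mm over their backs; the gripper's body (75 mm by 177 mm) begins 78 mm behind the grasp point.
Start: joints at [1.143, 0.426, 0.074, 1.606, -0.034, 1.111, -0.067], TCP at [0.186, -0.649, 0.219] pointing down, gripper open.
Joint ranges: [-2.85, 2.85], [-0.5, 2.14], [-1.23, 1.37], [0.21, 2.46], [-1.02, 4.16], [0.16, 2.05], [-2.73, 2.73]. Speed limits (rad/s): [1.89, 1.89, 2.39, 2.39, 3.01, 3.01, 3.01].

### API

Orientations are given as a unit quaternion [w, x, y, z].
In Python, from workcell import r, imaging, models gives the robot as it stands.
- The arm moves only by the shell command python3 -m pendant 'ROWS' [OPENING] [FORCE]. ROWS is JSON, a list of rows, each an object with "offset": the shift along the tool's x, y, z in m, a list of three; "spin": the turn about the tool's z in rad. A call has 1 to 10 rows; each row is the pose to reach, as a shift and turn from the pose measured when the call began, along the tool's axes at that moment; what a row does not reach only later rows make up. A row lasts 1/10 s, in which the tool goes at most 50 mm and 8.59 degrees, less where a joint would pass 70% of its speed; a pose out of reach is approached as far as the arm can. A call with a gripper value outside its range is refused whole. OPENING is the opening in per cent of the stroke, from 0 (shut) to 100 (fully open), set as the call begins (- or left out, the last holds). The fingers move at their own pace and stop on an object; FORCE is the grip in N (left out, the last holds). Time passes only in rows, so rows that repeat a pose let the fingers close. It gives the time, the measured TCP pose, the force and the opening at its end, in the units of the state.
- r.observe(): the state, without advancing time (a new reading comes with each control period).
- imaging.camera(name): name is "scene" or "top" or "wrist"; returns a dict with "img" (420x560x3 uint8, red, green, blue), "fx", "fy", "cx", "cy" (pixels), "cam_to_world" (4x4, takes a point from camera to world coordinates); the wrist camera has in their place "T_tool_cam" (4x4, takes a point from camera to tool coordinates, whose origin is the TCP and whose axes are the flange's). Camera axes: x right, y down, z forward; pixel columns grow to the right and rows downward; lengths in m; the calibration is good to about 2 mm. A picture is of the moment at which its call begins: read the wrist's pose just before it. There is no depth.
- r.hand_in(): hands the job in, once; it reports no verdict.
Trained networks look in the newest picture that a camera, given by its name, has taken for a name from the list of things; names that differ only in an ending like _2 or _b are one class to them, and where a whole thing is asked for, a point or a joint stands for the part that bears it (a point fixed in the world has none). Each returns a list of dicts, best first, with "confidence" (0 to 1); they miss things now and then, are a little off and sometimes report something else, mostly with a low value. They report only what shows in the picture. A call takes as long as a camera call.
- models.masks_of(camera, label): "mask" (420x560 bool, what is visible of it) and "position" ([row, column] in pixels, amid what is visible of it).
The state is a dict: "time_s": time; "joint_pos": joint angles; "joint_velocities": joint speeds; "tau": joint torques, N m; "eef_pos": TCP position; "ee_rot": TCP orientation; "ft_force": force on the tool from outside, world axes, zero at the start; "moment": the same for the moment, N m; "grip_width": finger opening in m.
Only numpy, scipy, OpenCV 4.12 (cv2) and the standard library are available. Lean on these libraries where they do the work, as an engineer would, in place of code of your own. Each camera call takes 0.05 s, during which the arm holds its last target. There are 200 camera calls.

### The job

Pack up the plywood clay-tool case: with the fingertips, first fold the upright tool flap inside it down flat into the case, and only then swing the hinged cover gently over it until it is fully shut. Push only; grip and lift nothing, do not slam the cover, and leave the two jars, the bowl and the scraper where they are. Finish with the robot clear of everything.

Things in the scene. Friction and masses are not known exactly. Their poses are not given: they have to be found in the camera images.
- case: Open plywood case fixed to the table, 240 (its x) by 180 (its y) by 85 mm high, walls 8 mm. Origin: centre of its underside; z up. Cover hinge line: along the top of the +y wall, parallel to case x, at case y = +90 mm, z = 85 mm. Flap hinge line: inside the -y wall, parallel to case x, at case y = -78 mm, z = 50 mm.
- cover (a joint): Cover angle in rad: 0 = shut on the case rim; about 1.6 to 1.95 at the start (standing open on the +y side, leaning slightly back). Plywood slab 240 by 180 by 10 mm, about 0.35 kg; its inner face passes through the hinge line; shut, its top is 95 mm above the table. Stiff hinge: it stays where it is left, push it all the way, 2 to 5 N near the free edge.
- cover_edge (a point): Middle of the cover's free edge, on its outer face (the face that is on top when shut): 180 mm from the hinge line, 10 mm out from the inner face.
- flap (a joint): Flap angle in rad: 0 = folded flat inside the case (its stop); about 1.35 to 1.7 at the start (upright). It folds towards case +y. Wooden panel 200 (along case x) by 130 by 6 mm, about 0.1 kg; small tools are fixed on its +y face, its back (-y face) is plain and lies on top when folded, 56 mm above the table. Stiff hinge: it stays where it is left, push it all the way, 1 to 2 N near the free edge.
- flap_edge (a point): Middle of the flap's free edge, on its plain back face: 130 mm from the hinge line, 6 mm out from the inner face (the hinge line lies in the inner face).
- jar_a: Loose lidded jar, 72 mm across, 115 mm high, beyond the case's +x end. Origin: centre of its underside. Leave alone.
- jar_b: The second jar, alike, also beyond the case's +x end. Origin: centre of its underside. Leave alone.
- bowl: Loose clay bowl, 90 mm across, 45 mm high, in front of the case's -y wall, towards its +x end. Origin: centre of its underside. Leave alone.
- scraper: Loose flat scraper (spatula), 180 mm long, blade 65 mm wide, 20 mm high, lying behind the case's +y wall (behind the open cover), roughly along case x. Origin: about the middle of its underside. Leave alone.

How it is judged:
On the way, in this order (a step that is already met when the one before it is completed fails the run):
1. the flap is folded down flat while the cover still stands open (value of joint flap below 0.12 rad and value of joint cover above 0.9 rad), for 0.2 s.
2. the cover is shut over the flap (value of joint cover below 0.05 rad), for 0.2 s.
At the end, for the whole second after the job is handed in: The flap lies folded down in the case (within 0.12 rad of flat), the cover is shut over it (within 0.05 rad) and still, and jars, bowl and scraper stand within 30 mm of where they were (value of joint flap below 0.12 rad and value of joint cover below 0.05 rad and velocity of joint cover between -0.05 and 0.05 rad/s and distance of each of jar_a, jar_b, bowl, scraper from where it was at the start of the episode below 0.03 m); the robot touches nothing.
It fails at once if the cover was brought down (below 0.9 rad) while the flap was still standing (above 0.35 rad) (value of joint cover below 0.9 rad and value of joint flap above 0.35 rad).
It fails at once if the cover was slammed (faster than 4 rad/s) (velocity of joint cover below -4 rad/s).
It fails at once if a jar, the bowl or the scraper was lifted, tipped over or moved more than 30 mm (distance of any of jar_a, jar_b, bowl, scraper from where it was at the start of the episode above 0.03 m or angle between any of jar_a, jar_b, bowl's own z axis and vertical above 0.6 rad).
It also fails if it takes over 51 s, if anything falls off the work surface, if the arm or the gripper's body presses on something with over 40 N, if the wrist force passes 120 N, or if a joint passes its speed limit or range.

## Working session

There is one attempt and no reset: what is moved stays moved. The work goes in short steps, Python scripts to look and compute and a shell command to move; the robot and the scene stay as the last step left them, time stands still between calls to the robot, and variables do not carry over. Pictures are saved under pics/ and viewed, about 8 in all and at most 12, crops included, and the job is handed in when it is done.

```bash
ls; mkdir -p pics
python3 - <<'E'
from workcell import r, imaging, models
import cv2,numpy as np
s=r.observe();print({k:np.round(v,3).tolist() for k,v in s.items()})
for c in("scene","top"):
    d=imaging.camera(c);cv2.imwrite(f"pics/{c}0.png",d["img"][:,:,::-1])
    print(c,d["fx"],d["fy"],d["cx"],d["cy"],np.round(d["cam_to_world"],4).tolist())
    for l in("case","cover","flap","jar_a","bowl","scraper","cover_edge","flap_edge"):
        print(l,[(round(float(m["confidence"]),2),np.round(m["position"]).tolist(),int(m["mask"].sum())) for m in models.masks_of(c,l)[:3]])
E
```

```text
pics
{'time_s': 0.0, 'joint_pos': [1.143, 0.427, 0.074, 1.607, -0.034, 1.111, -0.067], 'joint_velocities': [-0.0, -0.001, -0.002, 0.001, 0.0, -0.0, 0.001], 'tau': [-0.0, -93.581, 3.666, -45.421, -0.049, 0.02, 0.0], 'eef_pos': [0.186, -0.649, 0.219], 'ee_rot': [-0.001, 0.99, 0.139, -0.0], 'ft_force': [0.443, 0.678, 0.448], 'moment': [-0.044, -0.024, -0.017], 'grip_width': 0.094}
scene 543.6923439536737 543.6923439536737 279.2181395553216 206.65498847996733 [[-0.08, 0.6424, -0.7622, 1.5101], [0.9965, 0.0689, -0.0466, 0.023], [0.0226, -0.7633, -0.6457, 0.8167], [0.0, 0.0, 0.0, 1.0]]
case [(0.93, [173.0, 285.0], 8225)]
cover [(0.86, [143.0, 352.0], 641)]
flap [(0.69, [145.0, 267.0], 1405)]
jar_a [(0.77, [217.0, 222.0], 1850), (0.55, [234.0, 305.0], 2009)]
bowl [(0.58, [196.0, 191.0], 912)]
scraper [(0.87, [221.0, 378.0], 999)]
cover_edge [(0.87, [144.0, 349.0], 865)]
flap_edge [(0.7, [148.0, 264.0], 1431)]
top 504.3872938486523 504.3872938486523 275.9964423334468 209.87667482421708 [[-0.0028, -0.9949, 0.1011, 0.5122], [-1.0, 0.0034, 0.0056, -0.0089], [-0.0059, -0.1011, -0.9949, 1.2458], [0.0, 0.0, 0.0, 1.0]]
case [(0.98, [264.0, 258.0], 11857)]
cover [(0.79, [258.0, 224.0], 3520), (0.25, [274.0, 310.0], 509)]
flap [(0.68, [280.0, 307.0], 389)]
jar_a [(0.85, [181.0, 262.0], 812), (0.55, [198.0, 336.0], 902)]
bowl [(0.88, [231.0, 372.0], 1072)]
scraper [(0.59, [232.0, 198.0], 1265)]
cover_edge [(0.95, [255.0, 223.0], 3686)]
flap_edge [(0.58, [275.0, 308.0], 267)]
```

Run:
```python
import cv2,numpy as np
a=cv2.imread("pics/scene0.png");b=cv2.imread("pics/top0.png")
a=cv2.resize(a[70:290,140:440],None,fx=2.6,fy=2.6,interpolation=2);b=cv2.resize(b[140:340,150:430],None,fx=2.8,fy=2.8,interpolation=2)
cv2.imwrite("pics/s1.png",a);cv2.imwrite("pics/t1.png",b)
```

```text
(no output)
```

View pics/s1.png

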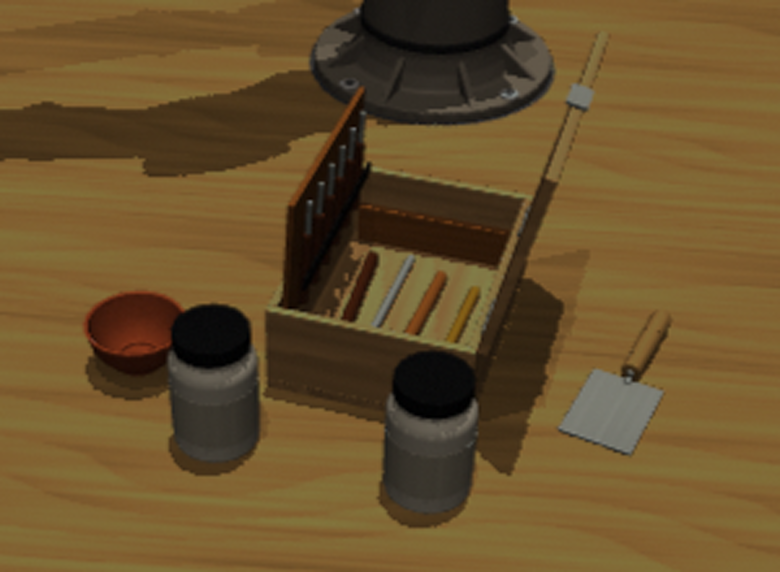

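View pics/t1.png

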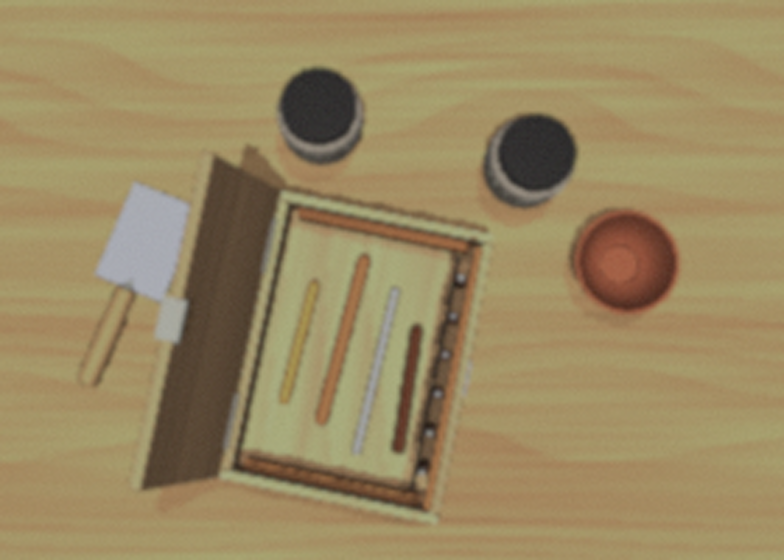

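The scene view shows the flap upright (crop ~330,200), the cover open on the right, jars at the front, and the bowl on the left. In the top view the rim corners are at crop (283,190), (490,235), (437,520), (225,475). The cover's free edge runs from (205,152) to (135,490). Next I'll fit the poses.

```bash
cat > h.py <<'E'
from workcell import r, imaging, models
import numpy as np
from scipy.optimize import least_squares
from scipy.spatial.transform import Rotation as R
T=dict(K=(504.387,275.996,209.877),M=np.array([[-0.0028,-0.9949,0.1011,0.5122],[-1,0.0034,0.0056,-0.0089],[-0.0059,-0.1011,-0.9949,1.2458],[0,0,0,1]]))
S=dict(K=(543.692,279.218,206.655),M=np.array([[-0.08,0.6424,-0.7622,1.5101],[0.9965,0.0689,-0.0466,0.023],[0.0226,-0.7633,-0.6457,0.8167],[0,0,0,1]]))
def proj(C,p):
    q=(np.asarray(p)-C["M"][:3,3])@C["M"][:3,:3]; f,cx,cy=C["K"]; return np.c_[f*q[:,0]/q[:,2]+cx,f*q[:,1]/q[:,2]+cy]
def onz(C,uv,z):
    f,cx,cy=C["K"];d=C["M"][:3,:3]@[(uv[0]-cx)/f,(uv[1]-cy)/f,1];o=C["M"][:3,3];return o+d*(z-o[2])/d[2]
def w(case,p): # case->world
    x,y,t=case;p=np.atleast_2d(p);c,s=np.cos(t),np.sin(t)
    return np.c_[x+c*p[:,0]-s*p[:,1],y+s*p[:,0]+c*p[:,1],p[:,2]]
def cov(a,x,d=.18,o=0): return [x,.09-d*np.cos(a)+o*np.sin(a),.085+d*np.sin(a)+o*np.cos(a)]
def flp(a,x,d=.13,o=0): return [x,-.078+d*np.cos(a)-o*np.sin(a),.05+d*np.sin(a)+o*np.cos(a)]
tc=lambda u,v:(u/2.8+150,v/2.8+140)
sc=lambda u,v:(u/2.6+140,v/2.6+70)
E
python3 - <<'E'
from h import *
ut=np.array([tc(*p) for p in[(283,190),(490,235),(437,520),(225,475)]])
us=np.array([sc(*p) for p in[(478,355),(268,305)]])
P=[[.12,.09,.085],[.12,-.09,.085],[-.12,-.09,.085],[-.12,.09,.085]]
f=lambda c:np.r_[(proj(T,w(c,P))-ut).ravel(),(proj(S,w(c,P[:2]))-us).ravel()]
s=least_squares(f,[.45,0,-.18]);c=s.x;print("case",c,np.round(s.fun,1))
# cover: top: free edge inner corners? scene: top tips
ct=np.array([tc(205,152),tc(135,488)])
for nm,o in(("outer",.01),("inner",0)):
  g=lambda a:(proj(T,w(c,[cov(a[0],.12,o=o),cov(a[0],-.12,o=o)]))-ct).ravel()
  q=least_squares(g,[1.75]);print("cover",nm,q.x,np.round(q.fun,1), (proj(S,w(c,[cov(q.x[0],.12,o=o),cov(q.x[0],-.12,o=o)]))-[140,70])*2.6)
fs=np.array([sc(290,207),sc(362,90)])
g=lambda a:(proj(S,w(c,[flp(a[0],.1,o=.006),flp(a[0],-.1,o=.006)]))-fs).ravel()
q=least_squares(g,[1.5]);print("flap",q.x,np.round(q.fun,1),(proj(T,w(c,[flp(q.x[0],.1,o=.006),flp(q.x[0],-.1,o=.006)]))-[150,140])*2.8)
print("flap edge",w(c,flp(q.x[0],0,o=.006)))
for n,uv,z in(("jarA",tc(320,105),.115),("jarB",tc(538,152),.115),("bowl",tc(628,260),.045)):
  p=onz(T,uv,z);d=p[:2]-c[:2];print(n,p,"case",np.cos(c[2])*d[0]+np.sin(c[2])*d[1],-np.sin(c[2])*d[0]+np.cos(c[2])*d[1])
print("tool axes",R.from_quat(np.array(r.observe()["ee_rot"])[[1,2,3,0]]).as_matrix().round(3))
E
```

```text
case [ 0.49962474 -0.00476888 -0.1974733 ] [-2.   0.1  0.5 -1.  -0.   1.1 -2.3  1.5 -1.5 -0.4 -2.2  2.7]
cover outer [1.74743765] [-0.   0.3 -0.4  1.6] [[548.50798905 178.63008273]
 [598.68539676  29.65020188]]
cover inner [1.80352165] [-0.   0.3 -0.4  1.6] [[548.51697814 178.98469419]
 [598.68537915  29.97496181]]
flap [1.46407645] [ 0.5  0.4 -0.5 -0.8] [[472.32507256 243.44968623]
 [422.40646766 507.54915138]]
flap edge [[ 0.48586801 -0.07352475  0.17989951]]
jarA [0.70102847 0.02382305 0.115     ] case 0.1918800171901816 0.06755013103412058
jarB [ 0.66200117 -0.15204961  0.115     ] case 0.18811606793846772 -0.11256137463262995
bowl [ 0.57847214 -0.23584013  0.045     ] case 0.1226494464782504 -0.21111121823161413
tool axes [[ 0.961  0.275  0.   ]
 [ 0.275 -0.961 -0.   ]
 [ 0.     0.    -1.   ]]
```

```bash
cat >> h.py <<'E'
CASE=(0.4996,-0.0048,-0.1975)
def off(pts,h=0):
    """case tip points (x,y,z) -> tool offsets, spin to put tool y along +case x"""
    s=r.observe();M=R.from_quat(np.array(s["ee_rot"])[[1,2,3,0]]).as_matrix()
    p=w(CASE,pts)+[0,0,.014]
    yaw=np.arctan2(M[1,1],M[0,1]);print("t",round(s["time_s"],2),"spin",round(-(CASE[2]-yaw),3),"tip case",np.round(loc(s["eef_pos"]-np.array([0,0,.014])),3),"F",np.round(s["ft_force"],1),"q",np.round(s["joint_pos"],2))
    for o in (p-s["eef_pos"])@M: print(np.round(o,3).tolist())
def loc(p):
    d=np.array(p)-[CASE[0],CASE[1],0];c,s=np.cos(CASE[2]),np.sin(CASE[2]);return np.array([c*d[0]+s*d[1],-s*d[0]+c*d[1],d[2]])
E
python3 -c "
from h import *
off([[0,-.15,.16]])"
```

```text
t 0.9 spin -1.094 tip case [-0.181 -0.693  0.206] F [ 0.2  0.7 -0.5] q [ 1.14  0.43  0.07  1.61 -0.03  1.11 -0.07]
[0.41, -0.4, 0.046]
```

```bash
python3 -m pendant '[{"offset":[0.033,-0.033,0],"spin":-0.1},{"offset":[0.066,-0.066,0],"spin":-0.2},{"offset":[0.1,-0.1,0],"spin":-0.3},{"offset":[0.133,-0.133,0],"spin":-0.4},{"offset":[0.166,-0.166,0],"spin":-0.5},{"offset":[0.2,-0.2,0],"spin":-0.6},{"offset":[0.233,-0.233,0],"spin":-0.7},{"offset":[0.266,-0.266,0],"spin":-0.8},{"offset":[0.3,-0.3,0],"spin":-0.9},{"offset":[0.32,-0.32,0],"spin":-0.98}]' 0 20; python3 -c "
from h import *
off([[0,-.15,.16]])"
```

```text
time_s: 1.9
eef_pos: [0.4068, -0.25, 0.2199]
ee_rot: [0.0, 0.806, 0.591, 0.0]
ft_force: [0.7, -0.0, -0.1]
grip_width: 0.0177
t 1.9 spin -0.108 tip case [-0.043 -0.259  0.206] F [ 0.7 -0.  -0.1] q [ 0.72  0.12 -0.33  2.02  0.05  1.01  0.07]
[0.113, 0.031, 0.046]
```

```bash
python3 -m pendant '[{"offset":[0.03,0.008,0.012],"spin":-0.03},{"offset":[0.06,0.016,0.024],"spin":-0.06},{"offset":[0.09,0.025,0.036],"spin":-0.09},{"offset":[0.113,0.031,0.046],"spin":-0.108},{"offset":[0.113,0.031,0.046],"spin":-0.108},{"offset":[0.113,0.031,0.046],"spin":-0.108}]'
python3 - <<'E'
from h import *
import cv2
off([[0,-.15,.16]])
a=imaging.camera("scene")["img"][70:290,140:440];b=imaging.camera("top")["img"][140:340,150:430]
a=cv2.resize(a,(380,279));b=cv2.resize(b,(391,279))
cv2.imwrite("pics/c2.png",np.hstack([a,b])[:,:,::-1])
E
```

```text
time_s: 2.5
eef_pos: [0.4703, -0.1515, 0.1739]
ee_rot: [0.0, 0.773, 0.634, 0.0]
ft_force: [-0.1, -0.6, 0.4]
grip_width: 0.0006
t 2.5 spin 0.001 tip case [ 0.   -0.15  0.16] F [-0.1 -0.6  0.4] q [ 0.56  0.21 -0.42  2.03  0.11  0.92 -0.12]
[-0.0, -0.0, -0.0]
```

View pics/c2.png

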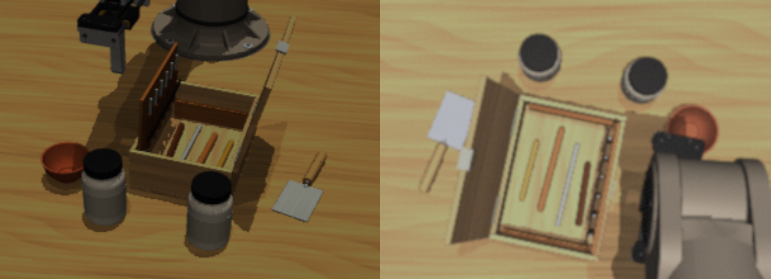

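```bash
python3 -m pendant '[{"offset":[0.03,0,0],"spin":0},{"offset":[0.06,0,0],"spin":0},{"offset":[0.07,0,0],"spin":0},{"offset":[0.082,0,0.001],"spin":0},{"offset":[0.098,0,0.005],"spin":0},{"offset":[0.108,0,0.009],"spin":0},{"offset":[0.118,0,0.014],"spin":0},{"offset":[0.128,0,0.02],"spin":0},{"offset":[0.136,0,0.027],"spin":0},{"offset":[0.144,0,0.035],"spin":0}]'
python3 - <<'E'
from h import *
import cv2
off([[0,.0014,.117],[0,.013,.098],[0,.0202,.078],[0,.022,.054],[0,.02,.3]])
a=imaging.camera("scene")["img"][70:290,140:440];b=imaging.camera("top")["img"][140:340,150:430]
a=cv2.resize(a,(380,279));b=cv2.resize(b,(391,279))
cv2.imwrite("pics/c3.png",np.hstack([a,b])[:,:,::-1])
E
```

```text
time_s: 3.6
eef_pos: [0.4986, -0.0108, 0.1386]
ee_rot: [0.001, 0.774, 0.634, 0.0]
ft_force: [0.4, -0.7, 1.0]
grip_width: -0.0001
t 3.6 spin -0.001 tip case [ 0.    -0.006  0.125] F [ 0.4 -0.7  1. ] q [ 0.33  0.27 -0.5   2.05  0.17  0.86 -0.47]
[0.007, -0.0, 0.008]
[0.019, -0.0, 0.027]
[0.026, -0.0, 0.047]
[0.028, -0.0, 0.071]
[0.026, -0.0, -0.175]
```

View pics/c3.png

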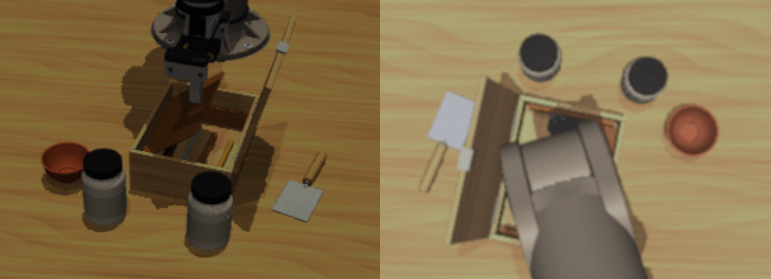

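The flap is folding under the fingertip: it sits at about 40° at (200,105) in the scene half. The cover is untouched, so I'll carry on down.

```bash
python3 -m pendant '[{"offset":[0.007,0,0.008],"spin":0},{"offset":[0.014,0,0.018],"spin":0},{"offset":[0.019,0,0.027],"spin":0},{"offset":[0.023,0,0.037],"spin":0},{"offset":[0.026,0,0.047],"spin":0},{"offset":[0.027,0,0.058],"spin":0},{"offset":[0.028,0,0.067],"spin":0},{"offset":[0.028,0,0.071],"spin":0},{"offset":[0.028,0,0.072],"spin":0},{"offset":[0.028,0,0.072],"spin":0}]'
python3 - <<'E'
from h import *
off([[0,.02,.3]])
E
```

```text
time_s: 4.7
eef_pos: [0.5038, 0.0173, 0.0688]
ee_rot: [0.001, 0.773, 0.634, -0.001]
ft_force: [-26.5, -1.2, 81.9]
grip_width: -0.0001
t 4.7 spin 0.0 tip case [-0.     0.023  0.055] F [-26.5  -1.2  81.9] q [ 0.24  0.39 -0.48  2.09  0.27  0.72 -0.61]
[-0.003, 0.0, -0.245]
```

```bash
python3 -m pendant '[{"offset":[0,0,-0.005],"spin":0},{"offset":[-0.01,0,-0.03],"spin":0},{"offset":[-0.02,0,-0.07],"spin":0},{"offset":[-0.02,0,-0.11],"spin":0},{"offset":[-0.02,0,-0.15],"spin":0},{"offset":[-0.02,0,-0.19],"spin":0},{"offset":[-0.02,0,-0.23],"spin":0},{"offset":[-0.02,0,-0.26],"spin":0},{"offset":[-0.02,0,-0.26],"spin":0},{"offset":[-0.02,0,-0.26],"spin":0}]'
python3 - <<'E'
from h import *
import cv2
off([[0.045,.19,.315],[0.045,.19,.24]])
a=imaging.camera("scene")["img"][70:290,140:440];b=imaging.camera("top")["img"][140:340,150:430]
a=cv2.resize(a,(380,279));b=cv2.resize(b,(391,279))
cv2.imwrite("pics/c4.png",np.hstack([a,b])[:,:,::-1])
E
```

```text
time_s: 5.7
eef_pos: [0.4999, -0.0021, 0.3285]
ee_rot: [0.001, 0.774, 0.634, -0.0]
ft_force: [-0.8, -0.8, -1.3]
grip_width: 0.0004
t 5.7 spin -0.0 tip case [-0.     0.003  0.315] F [-0.8 -0.8 -1.3] q [ 0.38  0.08 -0.53  1.82  0.05  1.25 -0.36]
[0.187, 0.045, -0.001]
[0.187, 0.045, 0.074]
```

View pics/c4.png

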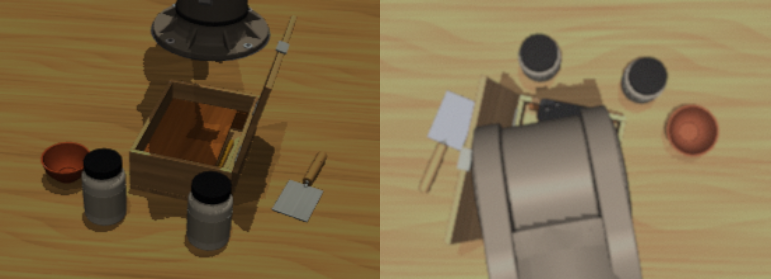

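The flap lies flat in the case and the cover is still open. Next I'll go over the cover and behind it.

```bash
python3 -m pendant '[{"offset":[0.03,0.015,0],"spin":0},{"offset":[0.07,0.03,0],"spin":0},{"offset":[0.11,0.045,0],"spin":0},{"offset":[0.15,0.045,0],"spin":0},{"offset":[0.187,0.045,0],"spin":0},{"offset":[0.187,0.045,0],"spin":0},{"offset":[0.187,0.045,0.03],"spin":0},{"offset":[0.187,0.045,0.06],"spin":0},{"offset":[0.187,0.045,0.08],"spin":0},{"offset":[0.187,0.045,0.08],"spin":0}]'
python3 - <<'E'
from h import *
import cv2
off([[0.045,.15,.235]])
a=imaging.camera("scene")["img"][30:290,140:440];b=imaging.camera("top")["img"][140:340,150:430]
a=cv2.resize(a,(380,329));b=cv2.resize(b,(391,329))
cv2.imwrite("pics/c5.png",np.hstack([a,b])[:,:,::-1])
E
```

```text
time_s: 6.8
eef_pos: [0.5784, 0.1712, 0.2432]
ee_rot: [-0.001, 0.773, 0.634, -0.004]
ft_force: [-0.1, -0.3, 0.3]
grip_width: 0.0003
t 6.8 spin -0.0 tip case [0.043 0.188 0.229] F [-0.1 -0.3  0.3] q [ 0.09  0.35 -0.61  1.71  0.22  1.16 -0.78]
[-0.038, 0.002, -0.006]
```

View pics/c5.png

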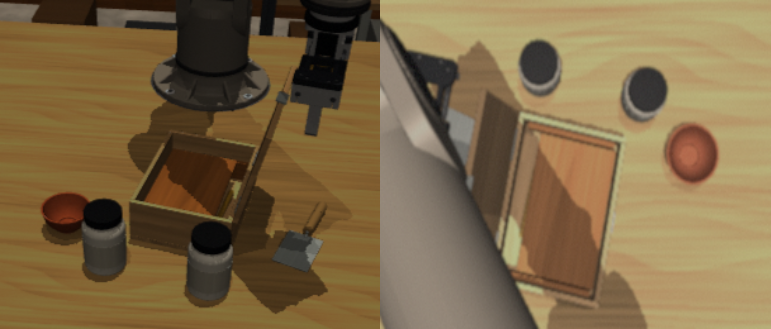

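```bash
python3 -m pendant '[{"offset":[-0.023,0,0],"spin":0},{"offset":[-0.038,0,-0.002],"spin":0},{"offset":[-0.048,0,-0.002],"spin":0},{"offset":[-0.063,0,-0.004],"spin":0},{"offset":[-0.076,0,-0.006],"spin":0},{"offset":[-0.091,0,-0.006],"spin":0},{"offset":[-0.106,0,-0.005],"spin":0},{"offset":[-0.12,0,-0.003],"spin":0},{"offset":[-0.135,0,0.001],"spin":0},{"offset":[-0.149,0,0.006],"spin":0}]'
python3 - <<'E'
from h import *
import cv2
off([[0.043,.0254,.217],[.043,.013,.209],[0.043,.0007,.2],[.043,-.01,.19],[0.043,-.02,.178],[.043,-.0285,.166],[0.043,-.036,.153],[.043,-.042,.139],[0.043,-.047,.125],[.043,-.05,.11],[0.043,-.052,.095]])
a=imaging.camera("scene")["img"][30:290,140:440];b=imaging.camera("top")["img"][140:340,150:430]
a=cv2.resize(a,(380,329));b=cv2.resize(b,(391,329))
cv2.imwrite("pics/c6.png",np.hstack([a,b])[:,:,::-1])
E
```

```text
time_s: 7.9
eef_pos: [0.5503, 0.0245, 0.2408]
ee_rot: [0.0, 0.774, 0.634, -0.002]
ft_force: [0.0, 2.3, 2.7]
grip_width: 0.0002
t 7.9 spin -0.001 tip case [0.044 0.039 0.227] F [0.  2.3 2.7] q [ 0.32  0.25 -0.57  1.83  0.15  1.1  -0.5 ]
[-0.013, -0.001, 0.01]
[-0.026, -0.001, 0.018]
[-0.038, -0.001, 0.027]
[-0.049, -0.001, 0.037]
[-0.059, -0.001, 0.049]
[-0.067, -0.001, 0.061]
[-0.074, -0.001, 0.074]
[-0.08, -0.001, 0.088]
[-0.085, -0.001, 0.102]
[-0.088, -0.001, 0.117]
[-0.09, -0.001, 0.132]
```

View pics/c6.png

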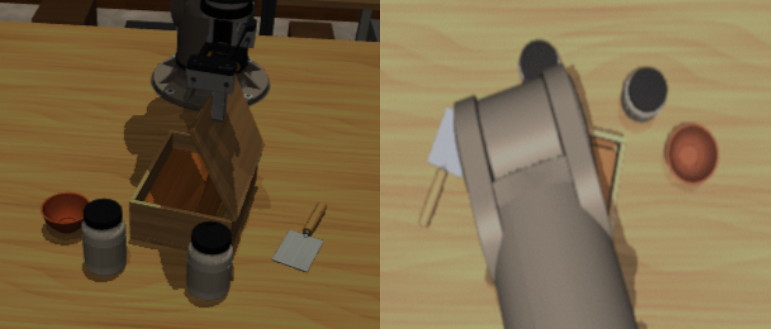

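The cover is at roughly 60–65° and the finger is on its outer face at (215,105), with about 3 N on the wrist. I'll continue along the arc.

```bash
python3 -m pendant '[{"offset":[-0.013,0,0.01],"spin":0},{"offset":[-0.026,0,0.018],"spin":0},{"offset":[-0.038,0,0.027],"spin":0},{"offset":[-0.049,0,0.037],"spin":0},{"offset":[-0.059,0,0.049],"spin":0},{"offset":[-0.067,0,0.061],"spin":0},{"offset":[-0.074,0,0.074],"spin":0},{"offset":[-0.08,0,0.088],"spin":0},{"offset":[-0.084,0,0.1],"spin":0},{"offset":[-0.086,0,0.11],"spin":0}]'
python3 - <<'E'
from h import *
off([[.043,-.05,.105],[0.043,-.052,.095]])
E
```

```text
time_s: 9.0
eef_pos: [0.5319, -0.0621, 0.1291]
ee_rot: [-0.0, 0.774, 0.633, -0.003]
ft_force: [-1.2, -1.5, 3.2]
grip_width: 0.0006
t 9.0 spin -0.003 tip case [ 0.043 -0.05   0.115] F [-1.2 -1.5  3.2] q [ 0.42  0.35 -0.51  1.98  0.22  0.87 -0.41]
[-0.0, 0.0, 0.01]
[-0.002, 0.0, 0.02]
```

```bash
python3 -m pendant '[{"offset":[-0.001,0,0.006],"spin":0},{"offset":[-0.002,0,0.011],"spin":0},{"offset":[-0.002,0,0.015],"spin":0},{"offset":[-0.002,0,0.018],"spin":0},{"offset":[-0.002,0,0.02],"spin":0},{"offset":[-0.002,0,0.02],"spin":0},{"offset":[-0.002,0,0.02],"spin":0}]'; python3 -c "
from h import *
off([[.043,-.052,.094]])"
```

```text
time_s: 9.7
eef_pos: [0.5315, -0.0642, 0.1093]
ee_rot: [-0.0, 0.774, 0.633, -0.003]
ft_force: [-0.8, -2.3, 4.1]
grip_width: 0.0002
t 9.7 spin -0.003 tip case [ 0.043 -0.052  0.095] F [-0.8 -2.3  4.1] q [ 0.41  0.38 -0.5   1.99  0.24  0.84 -0.42]
[-0.0, 0.0, 0.001]
```

```bash
python3 -m pendant '[{"offset":[0,0,0.001],"spin":0},{"offset":[0,0,0.002],"spin":0},{"offset":[0,0,0.002],"spin":0},{"offset":[0,0,0.002],"spin":0}]'; python3 -c "
from h import *
off([[.043,-.052,.094]])"
```

```text
time_s: 10.1
eef_pos: [0.5316, -0.0642, 0.1089]
ee_rot: [0.0, 0.774, 0.633, -0.003]
ft_force: [-11.0, -0.7, 32.5]
grip_width: 0.0006
t 10.1 spin -0.003 tip case [ 0.043 -0.052  0.095] F [-11.   -0.7  32.5] q [ 0.41  0.38 -0.5   1.99  0.24  0.83 -0.42]
[-0.0, -0.0, 0.001]
```

The push is now against the stop at z = 0.095 m, with the force up to 32 N. I'll retreat upwards and check.

```bash
python3 -m pendant '[{"offset":[0,0,-0.003],"spin":0},{"offset":[0,0,-0.01],"spin":0},{"offset":[0,0,-0.04],"spin":0},{"offset":[-0.02,0,-0.08],"spin":0},{"offset":[-0.06,0,-0.12],"spin":0},{"offset":[-0.1,0,-0.14],"spin":0},{"offset":[-0.14,0,-0.15],"spin":0},{"offset":[-0.18,0,-0.15],"spin":0},{"offset":[-0.2,0,-0.15],"spin":0},{"offset":[-0.2,0,-0.15],"spin":0}]'
python3 - <<'E'
from h import *
import cv2
off([[0,-.3,.245]])
a=imaging.camera("scene")["img"][30:290,140:440];b=imaging.camera("top")["img"][140:340,150:430]
a=cv2.resize(a,(380,329));b=cv2.resize(b,(391,329))
cv2.imwrite("pics/c7.png",np.hstack([a,b])[:,:,::-1])
E
```

```text
time_s: 11.1
eef_pos: [0.4913, -0.2625, 0.26]
ee_rot: [0.001, 0.776, 0.631, -0.003]
ft_force: [-0.1, 0.8, 0.2]
grip_width: 0.0007
t 11.1 spin -0.008 tip case [ 0.042 -0.254  0.246] F [-0.1  0.8  0.2] q [ 0.73  0.23 -0.42  1.8   0.11  1.14  0.07]
[-0.046, -0.042, 0.001]
```

View pics/c7.png

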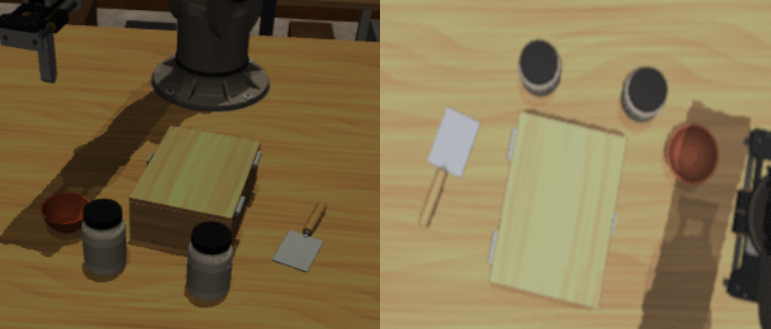

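The cover is shut flush, the jars, bowl and scraper are where they were, and the arm is clear at z ≈ 0.25 m. I'll hand in.

```bash
python3 -m pendant '[{"offset":[0,0,0],"spin":0},{"offset":[0,0,0],"spin":0},{"offset":[0,0,0],"spin":0}]'; python3 -c "
from h import *
print(r.hand_in())"
```

```text
time_s: 11.5
eef_pos: [0.4927, -0.2582, 0.2601]
ee_rot: [0.0, 0.774, 0.633, -0.003]
ft_force: [1.0, 0.4, 0.3]
grip_width: 0.0006
the job is handed in; nothing more can be done
None
```

The case is packed and the job handed in at 11.5 s. With the gripper shut, I folded the flap flat, then swung the cover over it at about 1 rad/s until it met its stop.

- **Flap:** the pictures showed it lying flat before I touched the cover. At the end of that push, the fingertip was at 55 mm, matching the expected 56 mm.
- **Cover:** it looked flush in the last scene and top views. The fingertip was at 95 mm, matching the shut height.
- **Jars, bowl and scraper:** I compared them by eye with the first pictures and saw no movement. I did not measure their positions again.
- **Robot:** it finished clear, with the fingertips about 0.25 m up on the -y side and wrist force near zero.

- **Higher forces than needed:** pressing the flap onto its stop briefly read about 82 N down at the wrist (limit 120 N), because I commanded about 3 mm too far. The cover's final press reached about 32 N.
- **Not measured:** I had no direct reading of the joint angles, so both come from fingertip height and the pictures. The hand-in gave no verdict.

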